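Draw a capsule from the dispenser and hold the drawer out

ROBOT

A 7-joint arm with a two-finger parallel gripper is mounted at the origin on a cart in front of the work surface, level with it; the furniture and walls round the work are solid. World frame = base frame: x ahead of the robot, y to its left, z up, the work surface at z = 0. Lengths are in m, angles in rad, forces in N, time in s.
With the tool pointing down it reaches from about 0.425 to 0.95 m from the base axis. Payload 4.7 kg.
Tool frame: the origin (TCP) lies between the finger pads; the fingertips stand 8 mm ahead of it and the grasp point (between the pads) lies 11 mm behind it; z points along the fingers, y is the line along which they close (so a half turn about z gives the same grasp; the last joint's range is limited). The gripper opens to 87 mm and grips with 3 to 60 N. Pads are 19 mm wide; open, the fingers measure 117 mm over their backs; the gripper's body (75 mm by 190 mm) begins 51 mm behind the grasp point.
Start: joints at [-0.029, 0.469, -0.049, 1.532, 0.024, 1.141, -0.082], TCP at [0.675, 0, 0.231] pointing down, gripper open.
Joint ranges: [-2.59, 2.59], [-0.33, 1.99], [-1.39, 1.29], [0.1, 2.45], [-1.04, 4.18], [0.21, 1.99], [-2.66, 2.66]. Speed limits (rad/s): [2.57, 2.57, 3.14, 3.14, 3.14, 3.14, 3.14].

INTERFACE

Orientations are given as a unit quaternion [x, y, z, w].
In Python, from plant import bot, claw, snapshot gives the robot as it stands. Calls block until the motion is done:
- bot.movep(position, orientation): joint-space move of the TCP to a pose.
- bot.line_to(position, max_speed=0.15, frame=None, contact_N=None): straight line of the TCP; frame=None keeps the orientation; max_speed is the mean speed in m/s. With contact_N (N) it stops when the force on the tool has changed by that much, and returns True; else False.
- bot.set_joints(angles): joint-space move.
- claw.let_go() and claw.clamp(): open the fingers fully, or close them until they stop; the grip force is fixed at half the most.
- bot.sleep(seconds).
- bot.solve_ik(position, orientation): joint angles nearest the present ones, or None.
- bot.state(): the state.
- snapshot(name): name is "scene" or "top" or "wrist"; returns a dict with "pixels" (480x640x3 uint8, red, green, blue), "camera_matrix" (3x3 intrinsics, pixels), "view" (4x4, takes a point from world to camera coordinates); the wrist camera has in their place "mount" (4x4, takes a point from camera to tool coordinates, whose origin is the TCP and whose axes are the flange's). Camera axes: x right, y down, z forward; pixel columns grow to the right and rows downward; lengths in m; the calibration is good to about 2 mm. A picture is of the moment at which its call begins: read the wrist's pose just before it. There is no depth.
A pose or a line that the arm cannot do raises bot.IKError and nothing moves.
- bot.sign_off(): hands the job in; it is judged then, once.
The state is a dict: "t": time; "qpos": joint angles; "joint_velocities": joint speeds; "joint_torque": joint torques, N m; "tool_pos": TCP position; "orientation": TCP orientation; "ft_force": force on the tool from outside, world axes, zero at the start; "torque": the same for the moment, N m; "width": opening from 0.0 (shut) to 1.0 (fully open); "finger_force": force on a finger pad.
Only numpy, scipy, OpenCV 4.12 (cv2) and the standard library are available. Lean on these libraries where they do the work, as an engineer would, in place of code of your own. Each camera call takes 0.05 s, during which the arm holds its last target. There are 200 camera calls.

TASK

Free the capsule dispenser's drawer by turning the lock knob on its top a quarter turn anticlockwise, then draw the drawer out by its bar handle, with the bottom capsule in its pocket, until the pointers on the drawer front stand level with the lines on the guide rails, and finish holding it there so that the capsule can be taken: a spring pulls the drawer back as soon as it is let go. Do not overshoot the lines, because farther out the next capsule drops in behind the drawer and jams it. Leave the cup, the teaspoon and the spare capsule where they are.

Things in the scene. Friction and masses are not known exactly. Their poses are not given: they have to be found in the camera images.
- dispenser: Fixed coffee-capsule dispenser, 184 x 78 mm: low aluminium housing (x -27 to +84 mm, 42 mm high) with a clear magazine tube on it (55 mm across at its foot, top at 84 mm). Origin on the worktop under the tube's axis; -x is its front, the way the drawer comes out; z up. In front, the base plate (6 mm high) runs on to x = -100 mm with a guide rail (y = +-32 mm, 10 mm high) on each side.
- drawer (a joint): Travel of the spring-return drawer in m, along the dispenser's -x: 0 shut, 0.058 with pointers level with the lines, 0.09 at its end stop. The spring pulls back with 3 N when shut, 6.5 N at the lines; friction 0.4 N. While locked it gives at most 3 mm. Beyond about 0.072 its tail no longer carries the stack and the next capsule drops behind it.
- bar_grip (a point): Middle of the cross bar of the drawer's steel U-shaped handle, which slopes up and forward from the drawer front: round, 10 mm thick, 38 mm long along y, its centre 54 mm above the worktop and 40 mm in front of the drawer front (35 mm free between them, 43 mm free below the bar). Moves with the drawer. Take it from above with one finger before and one behind the bar.
- pointer (a point): Midway between the two pointer nibs, which stand out at both ends of the aluminium drawer front, at the height of the rail tops; moves with the drawer. Shut, it lies 58 mm behind the mark.
- mark (a point): Midway between the two black lines, 2 mm wide, engraved across the tops of the guide rails, 88 mm in front of the dispenser's origin.
- pocket (a point): Middle of the floor of the drawer's pocket (41 mm across, 26 mm deep, floor 9.5 mm above the worktop); under the tube when the drawer is shut.
- lock_knob (a joint): Angle of the lock knob in rad, growing anticlockwise seen from above: 0 fully locked (wing across the dispenser, along its y), 1.5 at the free end stop (wing along x). Starts at 0 to 0.2. Its pin leaves the drawer at about 0.9; free counts above 1.0. Friction 0.05 N m; it stays where it is left.
- knob_grip (a point): Point on the lock knob's axis at which to grip its wing, 72 mm above the worktop, 62 mm behind the dispenser's origin; turns with the knob. The wing is a black upright blade 34 mm long (along this point's y), 9 mm thick (along its x), from 56 to 80 mm above the worktop, on a thin stem; the housing round it is 46 mm high. 32 mm are free between wing and tube rim.
- pod_low: White coffee capsule, 37 mm across the flange, 26 mm high, the lowest of the stack, in the drawer's pocket. Origin at the centre of its underside, z up.
- pod_mid: Like it, the next one in the tube: its underside starts 36 mm above the worktop and stays at about 35 mm while the drawer carries it.
- pod_top: Like it, the third and topmost.
- cup: Cream stoneware espresso cup, 91 mm long with its handle, 62 mm across, 56 mm high, standing to the left (+y) of the dispenser. Origin under the middle of cup and handle.
- spoon: Steel teaspoon, 130 mm long, lying left of the cup. Origin under its middle.
- spare_pod: Spare white capsule, 37 mm across, 26 mm high, standing to the right of the dispenser. Origin at the centre of its underside.

How it is judged:
On the way, in this order (a step that is already met when the one before it is completed fails the run):
1. the lock knob is turned free while the drawer is still shut (value of joint lock_knob above 1 rad and value of joint drawer below 0.005 m), for 0.2 s.
2. the drawer is on its way out by its bar, with the bottom capsule in its pocket (value of joint drawer above 0.02 m and contact force between the fingers and dispenser above 1 N and horizontal distance between pod_low and pocket below 0.006 m), for 0.1 s.
At the end, for the whole second after the job is handed in: Fingers hold the drawer still by its bar (over 2 N on the dispenser), pointers within 5 mm of the lines (travel 53 to 63 mm); knob free (above 1.0 rad); bottom capsule upright on the pocket floor, within 6 mm of its middle; the other two still in the tube above the drawer (value of joint drawer between 0.053 and 0.063 m and velocity of joint drawer between -0.01 and 0.01 m/s and contact force between the fingers and dispenser above 2 N and value of joint lock_knob above 1 rad and horizontal distance between pod_low and pocket below 0.006 m and z of pod_low in the frame of pocket below 0.004 m and angle between pod_low's own z axis and vertical below 0.2 rad and z of pod_mid in the frame of dispenser above 0.032 m and horizontal distance between pod_mid and dispenser below 0.008 m and horizontal distance between pod_top and dispenser below 0.012 m); the arm keeps its last pose, push and grip.
It fails at once if the next capsule drops behind the drawer, or is lifted out (z of pod_mid in the frame of dispenser below 0.03 m or z of pod_mid in the frame of dispenser above 0.055 m).
It fails at once if the cup is shifted or tipped (distance of cup from where it was at the start of the episode above 0.02 m or angle between cup's own z axis and vertical above 0.3 rad).
It fails at once if the teaspoon is shifted (distance of spoon from where it was at the start of the episode above 0.02 m).
It fails at once if the spare capsule is shifted or tipped (distance of spare_pod from where it was at the start of the episode above 0.02 m or angle between spare_pod's own z axis and vertical above 0.3 rad).
It also fails if it takes over 45 s, if anything falls off the work surface, if the arm or the gripper's body presses on something with over 40 N, if the wrist force passes 120 N, or if a joint passes its speed limit or range.

## Working session

There is one attempt and no reset: what is moved stays moved. The work goes in short steps, each a Python script; the robot and the scene stay as the last script left them, time stands still between calls to the robot, and variables do not carry over. Pictures are saved under pics/ and viewed, at most 10 in all, crops included, and the job is handed in when it is done.

```bash
mkdir -p pics; python3 - <<'E'
from plant import bot, claw, snapshot
import cv2,numpy as np
for n in("scene","top","wrist"):
    s=snapshot(n); cv2.imwrite(f"pics/{n}0.png",s["pixels"][:,:,::-1]); np.savez(f"{n}0.npz",**s)
    print(n,s["camera_matrix"].tolist(), np.round(s.get("view",s.get("mount")),4).tolist())
st=bot.state();print(st)
E
```

```text
scene [[624.943873358634, 0.0, 312.7732828357995], [0.0, 624.943873358634, 240.88026585958272], [0.0, 0.0, 1.0]] [[0.8673, -0.4977, 0.0095, -0.4375], [-0.3502, -0.6236, -0.6989, 0.3362], [0.3538, 0.6028, -0.7152, 0.807], [0.0, 0.0, 0.0, 1.0]]
top [[613.5547559697466, 0.0, 320.6024153112764], [0.0, 613.5547559697466, 241.3431646842408], [0.0, 0.0, 1.0]] [[-0.0754, -0.9971, 0.0056, 0.1569], [-0.9768, 0.0727, -0.2016, 0.5879], [0.2006, -0.0207, -0.9795, 1.0236], [0.0, 0.0, 0.0, 1.0]]
wrist [[426.0077843512892, 0.0, 318.14530138958185], [0.0, 426.0077843512892, 241.05482264480858], [0.0, 0.0, 1.0]] [[-0.0001, -0.9519, -0.3064, 0.0849], [1.0, -0.0005, 0.0012, 0.0007], [-0.0013, -0.3064, 0.9519, -0.1533], [0.0, 0.0, 0.0, 1.0]]
{'t': 0.15, 'qpos': array([-0.02892087,  0.46928305, -0.04862417,  1.53339296,  0.02412299,
        1.14097978, -0.08231666]), 'joint_velocities': array([ 0.00117262, -0.00237399,  0.00084973, -0.00295435,  0.00048895,
       -0.00063831,  0.00148478]), 'joint_torque': array([ 7.46239912e-04, -5.08426881e+01, -8.08802387e-02, -2.36421436e+01,
       -6.13636756e-02,  3.56170710e-02,  1.36465555e-04]), 'tool_pos': array([6.74571095e-01, 4.45245799e-05, 2.29733712e-01]), 'orientation': array([ 7.07083639e-01,  7.07129537e-01, -5.40129794e-04, -5.03419738e-04]), 'ft_force': array([-0.30969551, -0.01030044, -0.13650319]), 'torque': array([ 0.03712464, -0.01459669, -0.00944643]), 'finger_force': 0.0, 'width': 0.9969910833657961}
```

View pics/top0.png

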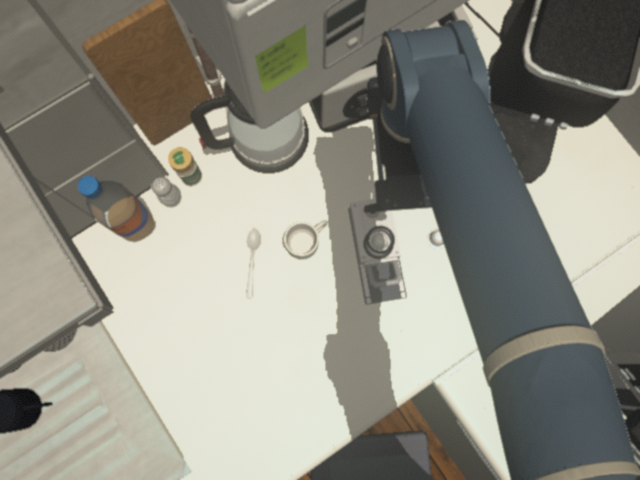

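View pics/scene0.png

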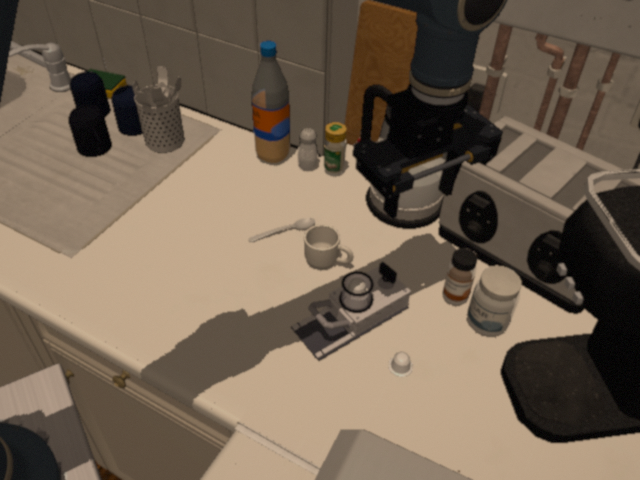

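Top: tube rim is near (379,240), the base front near (387,302), the cup at (300,240), the spoon at (250,262) and the spare pod at (435,238). The dispenser's front faces the robot. In the scene view the knob is at (388,271) and the handle at (330,318).

View pics/wrist0.png

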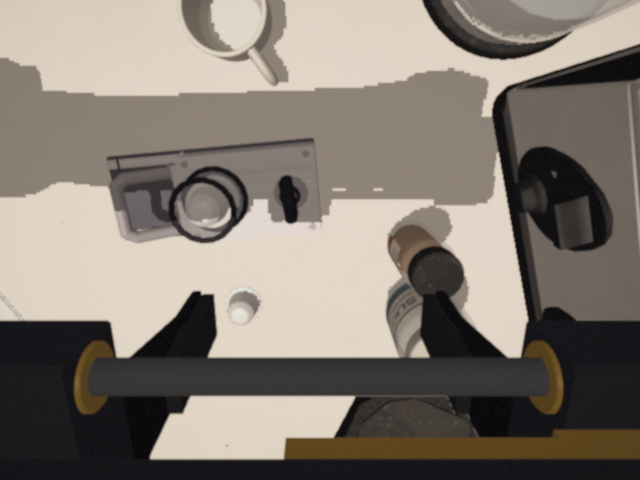

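```bash
cat > h.py <<'E'
import numpy as np
from scipy.spatial.transform import Rotation as R
def ray(s,uv,z,pos=None,q=None):
    d=np.linalg.inv(s["camera_matrix"])@[uv[0],uv[1],1.]
    if "view" in s: T=np.linalg.inv(s["view"])
    else:
        T=np.eye(4);T[:3,:3]=R.from_quat(q).as_matrix();T[:3,3]=pos;T=T@s["mount"]
    d=T[:3,:3]@d;o=T[:3,3]
    return o+d*(z-o[2])/d[2]
E
python3 - <<'E'
import numpy as np
from h import *
t=np.load("top0.npz");s=np.load("scene0.npz")
print("tube",ray(t,(379,239),.084),ray(s,(357,286),.084))
print("front",ray(t,(387,302),.006),"knob",ray(s,(388,271),.075),"spare",ray(s,(401,372),0), "cup",ray(t,(300,240),.05))
print("bottle",ray(s,(457,300),0),"jar",ray(s,(490,328),0),"toaster",ray(s,(445,235),0),ray(s,(575,305),0))
E
```

```text
tube [0.58955077 0.01215475 0.084     ] [0.58484465 0.00566832 0.084     ]
front [ 0.48765093 -0.00053605  0.006     ] knob [0.6491256  0.01386057 0.075     ] spare [ 5.93692017e-01 -1.13483444e-01  1.11022302e-16] cup [0.60503935 0.14871835 0.05      ]
bottle [ 0.75728132 -0.04513543  0.        ] jar [ 0.76686689 -0.1168766   0.        ] toaster [0.8361083  0.08694811 0.        ] [ 9.22446795e-01 -1.50490982e-01  1.11022302e-16]
```

Wrist: dispenser outline runs from (108,157) to (320,230), with tube rim near (208,205), knob wing near (290,198) almost across (locked), and spare pod at (240,307). A bottle and jar stand at x≈0.76. I'll take a closer look from nearly overhead.

```bash
python3 - <<'E'
from plant import bot, claw, snapshot
import cv2,numpy as np
q=bot.state()["orientation"]
bot.movep([0.56,0.045,0.19],[.70711,.70711,0,0]); bot.sleep(.3)
st=bot.state(); s=snapshot("wrist"); np.savez("w1.npz",pos=st["tool_pos"],q=st["orientation"],**s)
im=s["pixels"][:,:,::-1]; cv2.imwrite("pics/w1full.png",im)
c=cv2.resize(im[80:380,140:540],None,fx=2,fy=2,interpolation=cv2.INTER_CUBIC);cv2.imwrite("pics/w1.png",c)
print(st["t"],st["tool_pos"])
E
```

```text
1.0333 [0.56085551 0.04458599 0.19009819]
```

View pics/w1.png

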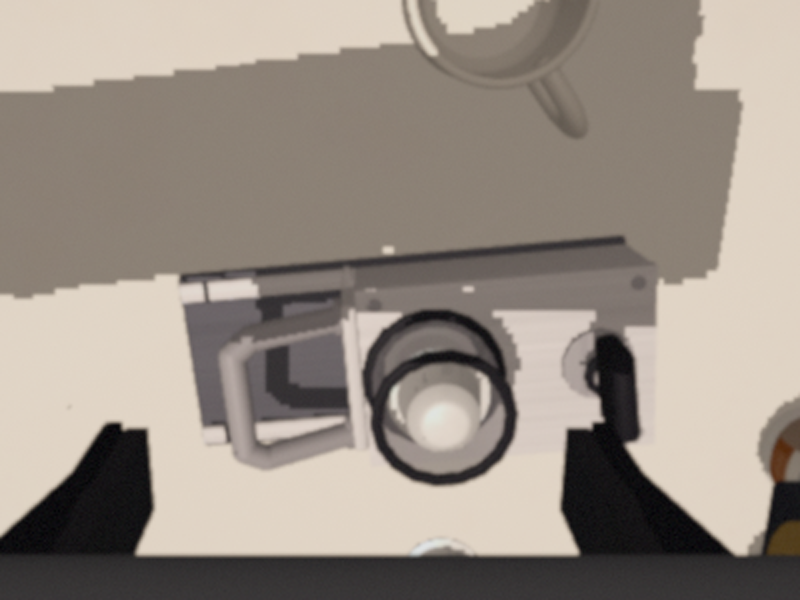

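Closer view, crop coordinates: bar from (228,355) to (253,460), tube rim centre (443,417), wing top about (615,345) to (630,438), left rail line (207,291), housing rear corner (655,265). The wing is across, so locked.

```bash
python3 - <<'E'
import numpy as np
from h import *
w=dict(np.load("w1.npz"))
f=lambda x,y,z:ray(w,(140+x/2,80+y/2),z,w["pos"],w["q"])[:2]
P=dict(tube=f(443,417,.084),foot=f(434,378,.046),knobA=f(615,345,.08),knobB=f(630,438,.08),barA=f(228,355,.054),barB=f(253,460,.054),
 mark=f(207,291,.01),rearc=f(655,265,.042),frontL=f(180,280,.010),frontR=f(204,437,.010),frL=f(355,283,.042),rearR=f(655,440,.042))
for k,v in P.items():print(k,v.round(4))
yaw=lambda a,b:np.degrees(np.arctan2(*(b-a)[::-1]))
print("yaws",yaw(P["frL"],P["rearc"]),yaw(P["barB"],P["barA"])-90,yaw(P["frontR"],P["frontL"])-90,yaw(P["tube"],(P["knobA"]+P["knobB"])/2),yaw((P["barA"]+P["barB"])/2,P["tube"]),"wing",yaw(P["knobB"],P["knobA"])-90)
import cv2
b=f(618,390,.08);print(b)
# other views check of the tube + knob
t=dict(np.load("wrist0.npz"))
pos=[.674571,.0000445,.229734];q=[.7070836,.7071295,-.00054,-.0005034]
print("w0 tube",ray(t,(210,210),.084,pos,q)[:2],"knob",ray(t,(290,200),.08,pos,q)[:2])
E
```

```text
tube [0.5907 0.0129]
foot [0.5911 0.0117]
knobA [0.6468 0.0367]
knobB [0.655  0.0032]
barA [0.5157 0.024 ]
barB [ 0.5231 -0.0181]
mark [0.5015 0.0356]
rearc [0.6708 0.0542]
frontL [0.4908 0.0402]
frontR [ 0.4966 -0.0295]
frL [0.5616 0.0476]
rearR [ 0.6783 -0.0159]
yaws 3.468478560902716 10.015257326241425 4.767597113700887 6.6951301414331095 7.954188681051611 wing 13.72886451692193
[0.64924631 0.02081145]
w0 tube [0.59754967 0.01222197] knob [0.65506944 0.01868975]
```

```bash
cat >> h.py <<'E'
def quat(deg): # closing line turned deg anticlockwise from world x
    return (R.from_euler('z',deg,degrees=True)*R.from_quat([.5**.5,.5**.5,0,0])).as_quat()
E
python3 - <<'E'
from plant import bot, claw, snapshot
from h import *
import cv2
k=np.array([.6517,.0198]); th=59
bot.movep([*k,.17],quat(th)); bot.sleep(.2)
st=bot.state(); print(st["tool_pos"],st["qpos"].round(2),st["ft_force"])
hit=bot.line_to([*k,.061],max_speed=.08,contact_N=6)
print("hit",hit,bot.state()["tool_pos"],bot.state()["ft_force"])
if not hit:
    claw.clamp(); bot.sleep(.2); st=bot.state(); print(st["t"],st["width"],st["finger_force"],st["ft_force"],st["torque"],st["tool_pos"])
s=snapshot("wrist"); cv2.imwrite("pics/w2.png",s["pixels"][:,:,::-1])
E
```

```text
[0.65144275 0.02023114 0.17036859] [ 0.08  0.5  -0.25  1.65  0.14  1.02  0.82] [ 0.77628253 -0.93072369  0.43824671]
hit False [0.65216162 0.01984178 0.06163328] [ 0.12029419 -0.41443082  0.30361877]
5.1917 0.10149942902742679 30.000023420434445 [-10.91423063  -1.65605337   5.3959422 ] [-0.17710684  2.13818738 -0.07238225] [0.64728204 0.01944415 0.06023788]
```

View pics/w2.png

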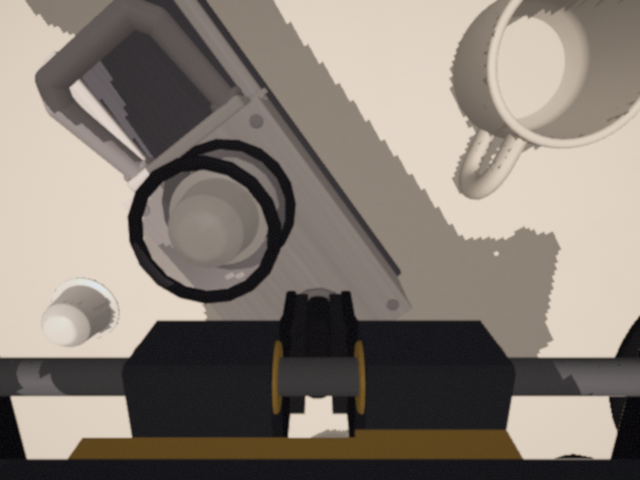

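The blade is clamped flat (8.8 mm), so closing has already turned it to about 52°. Next I'll rotate the rest, with the centre shifted to where the knob pulled the tool.

```bash
python3 - <<'E'
from plant import bot, claw, snapshot
from h import *
k=np.array([.6460,.0195])
for th in (66,73,80,87):
    bot.line_to([*k,.061],max_speed=.02,frame=quat(th)); 
    st=bot.state(); z=R.from_quat(st["orientation"]).as_matrix()[:,1]; print(st["t"],np.degrees(np.arctan2(z[1],z[0])),st["width"],st["ft_force"].round(1),st["torque"].round(2),st["tool_pos"])
bot.sleep(.3)
claw.let_go(); bot.sleep(.2)
st=bot.state(); print(st["tool_pos"],st["ft_force"])
bot.line_to([*k,.17],max_speed=.15)
bot.movep([.50,.045,.19],quat(0)); bot.sleep(.2)
st=bot.state(); s=snapshot("wrist"); np.savez("w3.npz",pos=st["tool_pos"],q=st["orientation"],**s)
import cv2; im=s["pixels"][:,:,::-1]
cv2.imwrite("pics/w3.png",cv2.resize(im[80:380,190:590],None,fx=2,fy=2,interpolation=cv2.INTER_CUBIC)); print(st["t"])
E
```

```text
5.675 65.91555491627409 0.1020852121347693 [ 4.8 -2.  -8.8] [-0.27 -1.01  0.05] [0.64663569 0.01888143 0.06032113]
5.95 72.82066011077531 0.10252516700406836 [ 4.3 -3.3 -8.6] [-0.51 -1.01  0.07] [0.64643338 0.01824182 0.06034024]
6.225 79.79927010188234 0.10396257735687695 [ 3.9 -4.2 -8.2] [-0.73 -0.83  0.05] [0.64627806 0.01768078 0.0603312 ]
6.5 86.77369480220963 0.1011743905803718 [ 3.8 -4.3 -7.7] [-0.91 -0.85  0.02] [0.64619599 0.01700023 0.06033347]
[0.64599966 0.01951931 0.06100125] [-0.01938953 -0.33527212  0.08860466]
10.7917
```

View pics/w3.png

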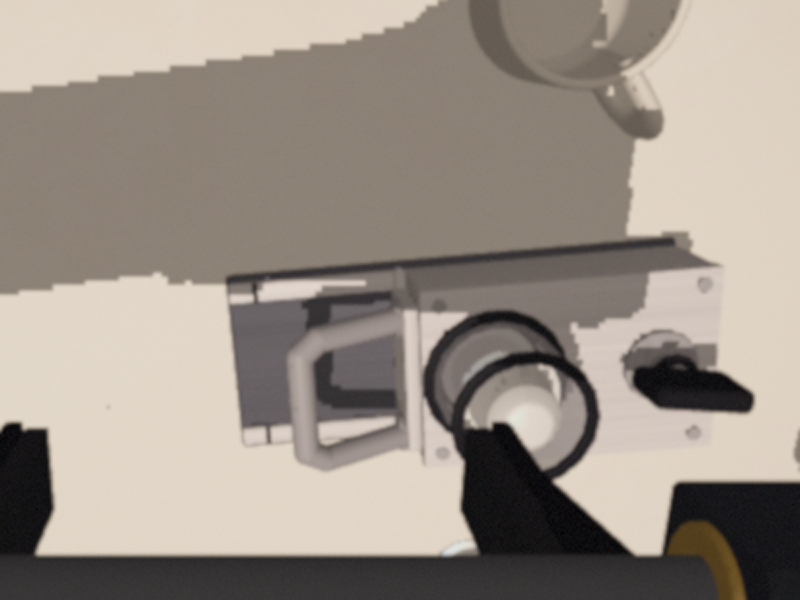

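Knob wing now lies along the dispenser's x, about (690,388) in the crop. The bar runs from (300,355) to (312,460), and the mark lines are at (257,291) and (268,434).

```bash
python3 - <<'E'
from h import *
w=dict(np.load("w3.npz"))
f=lambda x,y,z:ray(w,(190+x/2,80+y/2),z,w["pos"],w["q"])[:2]
a,b,m1,m2=f(301,357,.054),f(311,455,.054),f(257,291,.01),f(268,434,.01)
t=f(527,417,.084)
yaw=lambda d:np.degrees(np.arctan2(d[1],d[0]))
print(a,b,"bar",(a+b)/2,yaw(a-b)-90,"marks",m1,m2,"mid",(m1+m2)/2,yaw(m1-m2)-90,"tube",t,"wing",yaw(f(745,400,.08)-f(640,378,.08)))
e=np.array([np.cos(.12),np.sin(.12)]);print(t-.07*e,(m1+m2)/2+.018*e)
E
```

```text
[0.51745427 0.02355918] [ 0.52183512 -0.01558958] bar [0.51964469 0.0039848 ] 6.384983040659435 marks [0.50163698 0.03590472] [ 0.50636771 -0.02775825] mid [0.50400235 0.00407324] 4.249780638210552 tube [0.59098406 0.01339507] wing -12.319637151031127
[0.52148745 0.00501522] [0.52187291 0.00622806]
```

```bash
python3 - <<'E'
from plant import bot, claw, snapshot
from h import *
yaw=6.3; e=np.array([np.cos(np.radians(yaw)),np.sin(np.radians(yaw))]); bar=np.array([.5205,.0045])
for d in (31,38.5,60,80,96.5):
    q=bot.solve_ik([*(bar-d/1e3*e),.043],quat(yaw)); print(d,None if q is None else q.round(2))
p=bar-.031*e
bot.movep([*p,.13],quat(yaw)); 
hit=bot.line_to([*p,.043],max_speed=.06,contact_N=4); st=bot.state(); print(hit,st["tool_pos"],st["ft_force"])
s=snapshot("scene");import cv2;cv2.imwrite("pics/s4.png",cv2.resize(s["pixels"][220:380,240:440,::-1],None,fx=3.5,fy=3.5,interpolation=cv2.INTER_CUBIC))
s=snapshot("wrist");cv2.imwrite("pics/w4.png",s["pixels"][:,:,::-1])
E
```

```text
31 [-0.01  0.44 -0.09  2.13  0.07  0.58 -0.05]
38.5 [-0.01  0.43 -0.09  2.14  0.07  0.58 -0.05]
60 [-0.01  0.4  -0.1   2.19  0.07  0.55 -0.05]
80 [-0.    0.38 -0.1   2.23  0.07  0.53 -0.05]
96.5 [-0.    0.36 -0.1   2.27  0.07  0.52 -0.05]
False [0.48995985 0.0011206  0.04333595] [-0.25204073 -0.11744388 -0.28143487]
```

View pics/w4.png

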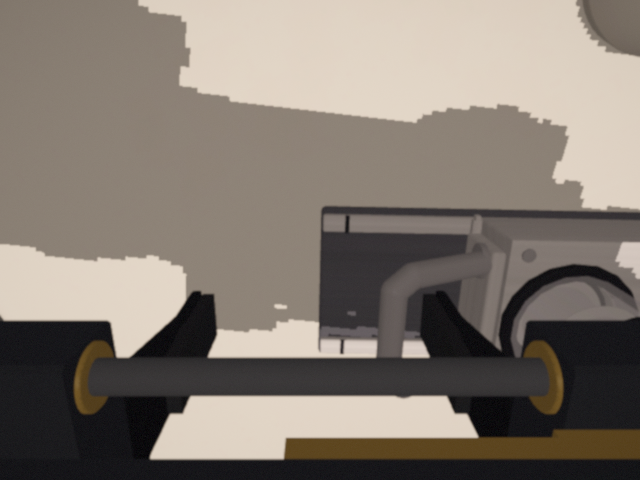

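The rear finger (450,350) is behind the bar (390,330) in the handle opening, clear of drawer front and tube. Now I'll touch the bar and pull, tracking the real tool travel.

```bash
python3 - <<'E'
from plant import bot, claw, snapshot
from h import *
yaw=6.3; e=np.array([np.cos(np.radians(yaw)),np.sin(np.radians(yaw))])
p0=bot.state()["tool_pos"][:2]; z=.043; f0=bot.state()["ft_force"]
pr=lambda:(lambda st:(round(-(st["tool_pos"][:2]-p0)@e*1e3,2),((st["ft_force"]-f0)).round(2),st["t"]))(bot.state())
for d in np.arange(2,40,1.):
    bot.line_to([*(p0-d/1e3*e),z],max_speed=.02); x=pr()
    print(int(d),x)
    if d>=36: break
    if abs((x[1][:2]@e))>12: print("too hard");break
np.save("p0.npy",p0)
E
```

```text
2 (np.float64(2.16), array([-0.5 ,  0.62,  0.22]), 13.1917)
3 (np.float64(3.08), array([-0.86,  0.18,  0.17]), 13.4417)
4 (np.float64(4.07), array([ 0.75,  0.57, -1.14]), 13.6917)
5 (np.float64(5.06), array([-0.28,  0.9 ,  0.19]), 13.9417)
6 (np.float64(6.09), array([ 0.38, -0.02, -0.23]), 14.1917)
7 (np.float64(7.1), array([-0.18,  0.73,  0.08]), 14.4417)
8 (np.float64(8.1), array([-0.51, -0.75, -0.03]), 14.6917)
9 (np.float64(9.07), array([-0.36,  0.3 ,  0.34]), 14.9417)
10 (np.float64(10.07), array([ 0.05,  0.67, -0.22]), 15.1917)
11 (np.float64(10.84), array([ 0.28,  0.64, -0.97]), 15.4417)
12 (np.float64(11.17), array([ 2.38,  0.67, -2.61]), 15.6917)
13 (np.float64(12.42), array([ 3.32,  1.65, -3.53]), 15.9417)
14 (np.float64(13.73), array([ 3.53,  0.32, -1.13]), 16.1917)
15 (np.float64(14.88), array([ 3.31,  1.54, -0.05]), 16.4417)
16 (np.float64(15.96), array([3.41, 1.81, 0.24]), 16.6917)
17 (np.float64(16.96), array([4.3 , 2.05, 1.26]), 16.9417)
18 (np.float64(17.97), array([3.42, 1.33, 1.  ]), 17.1917)
19 (np.float64(18.98), array([3.56, 2.26, 1.31]), 17.4417)
20 (np.float64
[... 286 characters left out ...]
p.float64(25.05), array([4.26, 3.46, 0.91]), 18.9417)
26 (np.float64(26.02), array([3.55, 3.66, 1.86]), 19.1917)
27 (np.float64(27.0), array([3.45, 3.87, 2.39]), 19.4417)
28 (np.float64(28.0), array([5.26, 3.82, 1.83]), 19.6917)
29 (np.float64(28.97), array([4.73, 3.98, 1.95]), 19.9417)
30 (np.float64(29.96), array([4.08, 4.43, 1.3 ]), 20.1917)
31 (np.float64(30.93), array([4.02, 4.69, 1.46]), 20.4417)
32 (np.float64(31.89), array([4.08, 4.21, 2.28]), 20.6917)
33 (np.float64(32.86), array([3.41, 4.73, 0.97]), 20.9417)
34 (np.float64(33.81), array([4.  , 4.56, 0.3 ]), 21.1917)
35 (np.float64(34.81), array([4.03, 3.82, 1.59]), 21.4417)
36 (np.float64(35.77), array([4.84, 4.12, 0.91]), 21.6917)
```

Contact came at ≈11.2 mm, and the drawer is following (≈24.6 mm out). A side force is building up, so I'll ease +y by 2 mm and pull on to ≈57 mm.

```bash
python3 - <<'E'
from plant import bot, claw, snapshot
from h import *
yaw=6.3; e=np.array([np.cos(np.radians(yaw)),np.sin(np.radians(yaw))]); p0=np.load("p0.npy"); n=np.array([-e[1],e[0]])
st=bot.state(); print(st["tool_pos"], -(st["tool_pos"][:2]-p0)@e*1e3,(st["tool_pos"][:2]-p0)@n*1e3)
lat=0
for d in np.r_[36:61:2,61:66.1:1]:
    lat=min(3,lat+.5) if st["ft_force"][1]>2.5 else lat
    bot.line_to([*(p0-d/1e3*e+lat/1e3*n),.043],max_speed=.02); st=bot.state()
    v=(st["tool_pos"][:2]-p0)*1e3
    print(d,lat,"travel",(-v@e-11.2).round(1),"lat",(v@n).round(2),st["ft_force"].round(1),round(st["t"],1))
s=snapshot("wrist"); np.savez("w5.npz",pos=st["tool_pos"],q=st["orientation"],**s)
import cv2; im=s["pixels"][:,:,::-1]
cv2.imwrite("pics/w5.png",cv2.resize(im[160:400,300:620],None,fx=2.5,fy=2.5,interpolation=cv2.INTER_CUBIC))
E
```

```text
[ 0.45435115 -0.00259633  0.04301158] 35.770978984654974 0.2145709933092199
36.0 0.5 travel 24.6 lat 0.3 [4.7 2.7 1.2] 21.9
38.0 1.0 travel 26.8 lat 0.48 [4.4 0.4 1.3] 22.2
40.0 1.0 travel 28.9 lat 0.57 [ 4.  -0.4  1.7] 22.4
42.0 1.0 travel 30.9 lat 0.62 [ 4.1 -0.2  1.4] 22.7
44.0 1.0 travel 32.8 lat 0.66 [ 4.6 -0.7  0.8] 22.9
46.0 1.0 travel 34.8 lat 0.77 [ 5.1 -1.3  1.6] 23.2
48.0 1.0 travel 36.7 lat 0.78 [ 4.7 -2.1  0.7] 23.4
50.0 1.0 travel 38.7 lat 0.82 [ 5.2 -1.1  1. ] 23.7
52.0 1.0 travel 40.7 lat 0.84 [ 6.1 -0.6 -0.6] 23.9
54.0 1.0 travel 42.6 lat 0.88 [ 5.9 -0.6  1. ] 24.2
56.0 1.0 travel 44.6 lat 0.92 [ 5.1 -0.1  0.5] 24.4
58.0 1.0 travel 46.5 lat 0.97 [ 5.5 -0.5  0.9] 24.7
60.0 1.0 travel 48.4 lat 0.98 [ 5.2 -0.1 -0.1] 24.9
61.0 1.0 travel 49.3 lat 1.01 [ 6.3  0.5 -0.2] 25.2
62.0 1.0 travel 50.2 lat 1.02 [ 6.  -0.3 -0.8] 25.4
63.0 1.0 travel 51.2 lat 1.05 [ 7.  -0.  -0.9] 25.7
64.0 1.0 travel 52.1 lat 1.05 [ 6.8  0.8 -0.5] 25.9
65.0 1.0 travel 53.1 lat 1.04 [ 5.5  0.3 -1.6] 26.2
66.0 1.0 travel 54.1 lat 1.09 [ 6.1 -0.6 -1.4] 26.4
```

View pics/w5.png

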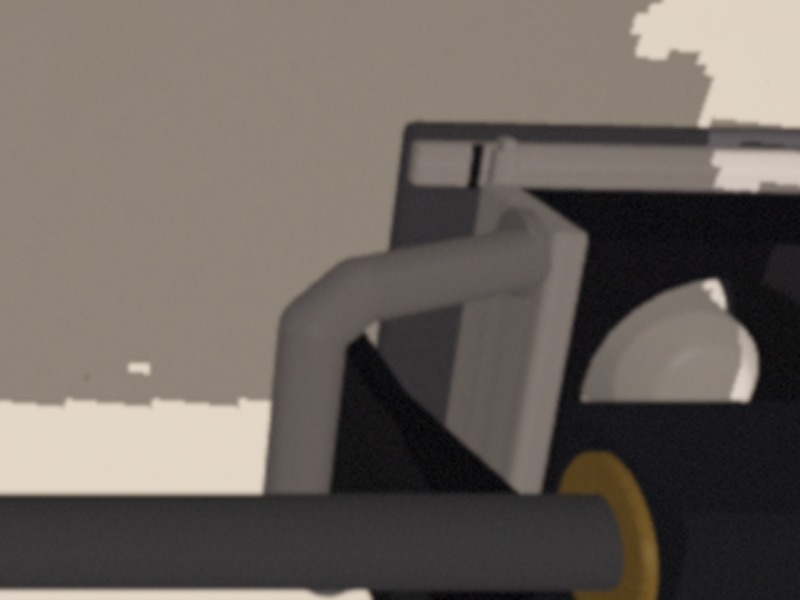

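The pointer nib (505,150) is about 27 px ≈ 4.5 mm short of the line (478,165), which agrees with the estimated 54 mm. The capsule sits in the pocket at (690,360). I'll pull the last ~4.3 mm.

```bash
python3 - <<'E'
from plant import bot, claw, snapshot
from h import *
yaw=6.3; e=np.array([np.cos(np.radians(yaw)),np.sin(np.radians(yaw))]); p0=np.load("p0.npy"); n=np.array([-e[1],e[0]])
for d in (68,69.3,70.5):
    bot.line_to([*(p0-d/1e3*e+1e-3*n),.043],max_speed=.02)
bot.sleep(.5); st=bot.state(); v=(st["tool_pos"][:2]-p0)*1e3
print("travel",-v@e-11.2,"lat",v@n,st["ft_force"].round(1),st["t"],abs(st["joint_velocities"]).max())
s=snapshot("wrist"); np.savez("w6.npz",pos=st["tool_pos"],q=st["orientation"],**s)
import cv2; im=s["pixels"][:,:,::-1]
cv2.imwrite("pics/w6.png",cv2.resize(im[160:400,320:640],None,fx=2.5,fy=2.5,interpolation=cv2.INTER_CUBIC))
E
```

```text
travel 58.54668985346879 lat 1.143369174929905 [ 6.7  1.1 -1.2] 27.7417 0.0012816757557204356
```

View pics/w6.png

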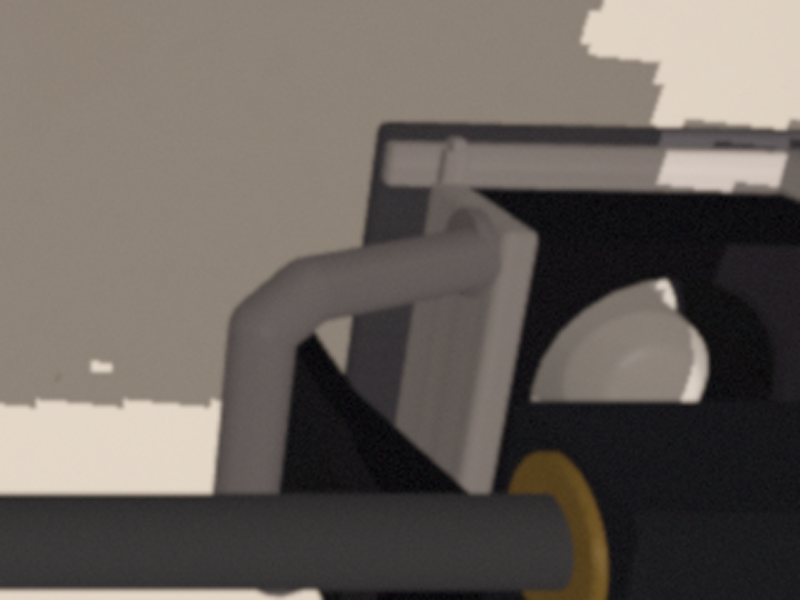

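The nib at (453,150) now covers the line. The drawer is still at ≈58.5 mm with 6.7 N on the finger, and the capsule is in its pocket, so I'm handing in.

```bash
python3 -c "
from plant import bot
print(bot.sign_off())"
```

```text
the job is handed in; nothing more can be done
None
```

I handed the job in with the knob turned free and the drawer hooked and held still at about 58.5 mm, pointers on the lines and the bottom capsule in its pocket; the verdict was not shown.

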